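# Tap the taper arbor home in the stirrer chuck and hang the tool

## Robot

A 6-joint arm with a two-finger parallel gripper is mounted at the origin on a cart in front of the work surface, level with it; the furniture and walls round the work are solid. World frame = base frame: x ahead of the robot, y to its left, z up, the work surface at z = 0. Lengths are in m, angles in rad, forces in N, time in s.
With the tool pointing down it reaches from about 0.25 to 0.775 m from the base axis. Payload 8.9 kg.
Tool frame: the origin (TCP) lies midway between the tips of the shut fingers; the grasp point (between the pads) lies 19 mm behind it (r.grip_point_offset is the distance from the TCP to the grasp point, in m); z points along the fingers, y is the direction in which the jaws open and shut (so a half turn about z gives the same grasp; the last joint's range is limited). The gripper opens to 85 mm and grips with 20 to 120 N. Pads are 22 mm wide; open, the fingers measure 114 mm over their backs; the gripper's body (76 mm by 85 mm) begins 54 mm behind the grasp point. The pads swing forward as they close: fully open they stand 13 mm farther back than shut.
Start: joints at [-1.394, 0.291, -0.153, 1.127, 0, 1.431], TCP at [0.163, -0.499, 0.231] pointing down, gripper open.
Joint ranges: [-2.52, 2.52], [-0.91, 1.74], [-1.3, 1.37], [-1.96, 2.02], [-1.52, 1.47], [-3.14, 3.14]. Speed limits (rad/s): [2.22, 2.22, 2.79, 3.14, 3.14, 3.14].

## Interface

Orientations are given as [roll, pitch, yaw] about the fixed x, y, z axes, in that order (R = Rz(yaw) Ry(pitch) Rx(roll)).
In Python, from cell import r, vision, hand_in, sensors gives the robot as it stands. Calls block until the motion is done:
- r.move_to(position, orientation): joint-space move of the TCP to a pose.
- r.line_to(position, speed=0.15, frame=None): straight line of the TCP; frame=None keeps the orientation; speed is the mean speed in m/s.
- r.move_j(angles): joint-space move.
- r.let_go() and r.grasp(): open the fingers fully, or close them until they stop; the grip force is fixed at half the most.
- r.sleep(seconds).
- r.ik(position, orientation): joint angles nearest the present ones, or None.
- vision.read_camera(name): name is "side" or "top" or "wrist"; returns a dict with "image" (480x640x3 uint8, blue, green, red), "depth" (480x640 float32, m along the optical axis (not along the pixel's ray), 0 where there is no reading), "camera_matrix" (3x3 intrinsics, pixels), "eye" and "attitude" of the camera in the world; the wrist camera has in their place "tool_from_camera" (4x4, takes a point from camera to tool coordinates, whose origin is the TCP and whose axes are the flange's). Camera axes: x right, y up, looking along -z (the intrinsics and any distortion apply to the point x, -y, -z); pixel columns grow to the right and rows downward; lengths in m; the calibration is good to about 2 mm. A picture is of the moment at which its call begins: read the wrist's pose just before it.
A pose or a line that the arm cannot do raises r.Unreachable and nothing moves.
- hand_in(): hands the job in, once; it reports no verdict.
Readings, each from a call of its own:
- sensors.current_time_s(): time.
- sensors.current_joint_pos(): joint angles.
- sensors.current_qd(): joint speeds.
- sensors.current_joint_torque(): joint torques, N m.
- sensors.current_position(): TCP position.
- sensors.current_ee_rot(): TCP orientation.
- sensors.current_force(): force on the tool from outside, world axes, zero at the start.
- sensors.current_torque(): the same for the moment, N m.
- sensors.current_grip_width(): finger opening in m.
Only numpy, scipy, OpenCV 4.12 (cv2) and the standard library are available. Lean on these libraries where they do the work, as an engineer would, in place of code of your own. Each camera call takes 0.05 s, during which the arm holds its last target. There are 200 camera calls.

## Task

Fit the bright steel arbor to the stirrer's chuck: stand its taper loosely in the socket of the chuck on the bench block and let go, then strike its top end with the nylon-faced drift, not harder than needed, until its lower collar is down on the chuck and friction alone holds the two together. Stand the drift back on the table on its white face, then lift the tool by the arbor and hang it in the slot of the fork stand by the upper flange, with the chuck hanging free below; leave the black arbor and the other things where they are.

Things in the scene. Friction and masses are not known exactly. Their poses are not given: they have to be found in the camera images.
- chuck: Keyless drill-type chuck, steel with two ribbed sleeves, 50 mm across, 70 mm tall, about 0.4 kg, loose; stands nose down in the bench block. Origin: centre of the underside (nose); z up through the socket. Flat back face at z = 70 mm, 43 mm across, with a tapered socket (1:20 on diameter, mouth 24 mm, 40 mm deep). The arbor is home when its collar meets this face (hard stop).
- socket_mouth (a point): Centre of the socket's mouth, 70 mm above the chuck's origin. The socket is slightly elastic: the arbor, let go, settles with its collar about 4 to 8 mm above this point, then resists more the deeper it is driven and stays where driven. A tap stopped at 14 to 16 N gains 1 to 2 mm, less near the end; the last millimetre may take 14 to 22 N. Home, it holds about twice the chuck's weight.
- bench_block: Fixed black round bench block, 96 mm across, 25 mm high, with a recess 55 mm across and 8 mm deep (floor 17 mm above the table) in which the chuck's nose stands. Origin: centre of the underside.
- arbor: Bright steel turned arbor, 125 mm long, 0.28 kg, loose, upright in one hole of the wooden block. Origin: centre of its lower end; z up its axis. Taper 40 mm long, 22 to 24 mm across, tip chamfered; lower collar 34 mm across at z 40-47 mm; neck 16 mm at 47-75; upper flange 34 mm at 75-83; drive shank 20 mm across at 83-125 (grip here). Home: its origin 30 mm above the chuck's.
- arbor_mid (a point): Point on the arbor's axis 40 mm above its origin: the underside of the lower collar.
- black_arbor: Black arbor with a thinner taper and shank (14 mm), 110 mm long, for another chuck; it stands in the other hole of the wooden block and stays there. Origin: centre of its lower end.
- tool_block: Fixed wooden block 64 x 150 x 50 mm with two holes 26 mm wide, 44 mm deep, 37 mm either side of its centre along its y. Origin: centre of the underside. The arbors' collars rest on its top, so their origins are 10 mm above the table.
- drift: Setting drift, 124 mm tall, about 0.22 kg, loose: white nylon striking face 40 mm across at the bottom (0 to 34 mm), aluminium handle 26 mm across with dark rings at 46 to 124 mm (grip here). It starts standing on its face. Origin: centre of the striking face; z up along the handle.
- stand: Fixed grey stand with a steel U fork. Origin: on the table under the seat; the slot runs along its x and opens to its -x. Base 130 x 100 x 10 mm; pillar 47 to 69 mm behind the seat, no higher than the fork. Fork plate 8 mm thick, 60 mm wide, top at 130 mm; slot 20 mm wide, straight from x = -40 mm, flared to its mouth at -60 mm; its end stops the 16 mm neck 2 mm behind the seat.
- seat (a point): Seat of the fork: centre of the slot, on the fork plate's top face (130 mm above the table), where the arbor's axis belongs, the underside of its upper flange on the plate. Same axes as the stand.
- wash_bottle: Wash bottle 68 mm across, 224 mm tall, a bystander at the back left. Origin: centre of the underside.
- fitting_jar: Small white-lidded jar, 45 mm across, 58 mm tall, a bystander at the right. Origin: underside.
- block_a: Aluminium column clamp half 34 x 75 x 14 mm lying on the table, a bystander in front of the column oven. Origin: underside.
- block_b: Aluminium column clamp half 42 x 46 x 13 mm lying on the table, a bystander behind the bench block. Origin: underside.
Not all that is in view belongs to the job. Leave any purple look-alike of the arbor alone. Leave any turquoise look-alike of the drift alone.

How it is judged:
On the way, in this order (a step that is already met when the one before it is completed fails the run):
1. the bright arbor stands loosely in the chuck's socket, let go, its collar still at least 3 mm above the chuck (z of arbor in the frame of chuck between 0.033 and 0.048 m and horizontal distance between arbor_mid and socket_mouth below 0.006 m and angle between arbor's own z axis and vertical below 0.15 rad and contact force between the fingers and arbor below 0.3 N), for 0.2 s.
2. a blow of the drift on the arbor, not the fingers, has the collar down on the chuck (within 1.5 mm) (z of arbor in the frame of chuck between 0.0275 and 0.0315 m and horizontal distance between arbor_mid and socket_mouth below 0.004 m and contact force between drift and arbor above 3 N and contact force between the fingers and arbor below 0.3 N).
3. the drift stands on its face on the table again (height (world z) of drift below 0.005 m and angle between drift's own z axis and vertical below 0.1 rad and contact force between the fingers and drift below 0.3 N), for 0.2 s.
At the end, for the whole second after the job is handed in: Arbor at rest, upright within 0.1 rad, hanging in the fork by its upper flange within 8 mm of the seat; chuck held by the taper alone and touching nothing else, collar within 1.5 mm of its back face; drift standing on its face on the table (z of arbor in the frame of chuck between 0.0275 and 0.0315 m and horizontal distance between arbor_mid and socket_mouth below 0.004 m and horizontal distance between arbor_mid and seat below 0.008 m and angle between each of arbor, drift's own z axis and vertical below 0.1 rad and angle between the z axis of arbor and the z axis of chuck, either way round below 0.06 rad and height (world z) of arbor_mid between 0.091 and 0.099 m and contact force between arbor and stand above 1.5 N and contact force between chuck and stand below 0.5 N and linear speed of each of arbor, chuck below 0.03 m/s and height (world z) of drift below 0.005 m).
It fails at once if the arbor is struck or pressed with more than 150 N (contact force between drift and arbor above 150 N).
It fails at once if the drift hits the chuck (contact force between drift and chuck above 3 N).
It fails at once if the chuck is tipped over (angle between chuck's own z axis and vertical above 0.5 rad).
It fails at once if the black arbor is taken out of its hole (distance of black_arbor from where it was at the start of the episode above 0.02 m).
It fails at once if a bystander is pushed away by more than 30 mm (distance of any of wash_bottle, fitting_jar, block_a, block_b from where it was at the start of the episode above 0.03 m).
It also fails if it takes over 72 s, if anything falls off the work surface, if the arm or the gripper's body presses on something with over 40 N, if the wrist force passes 120 N, or if a joint passes its speed limit or range.

## Working session

There is one attempt and no reset: what is moved stays moved. The work goes in short steps, each a Python script; the robot and the scene stay as the last script left them, time stands still between calls to the robot, and variables do not carry over. Pictures are saved under pics/ and viewed, about 8 in all and at most 12, crops included, and the job is handed in when it is done.

```bash
mkdir -p pics; ls
cat > h.py <<'E'
import numpy as np, cv2
from cell import r, vision, hand_in, sensors
from scipy.spatial.transform import Rotation as Ro
def R(rpy): return Ro.from_euler('xyz',rpy).as_matrix()
def cam(n):
    p,q=np.array(sensors.current_position()),np.array(sensors.current_ee_rot())
    c=vision.read_camera(n); 
    if n=='wrist':
        T=np.eye(4);T[:3,:3]=R(q) if q.size==3 else q;T[:3,3]=p
        c['T']=T@np.array(c['tool_from_camera'])
    else:
        a=np.array(c['attitude']);T=np.eye(4)
        T[:3,:3]=a if a.shape==(3,3) else R(a);T[:3,3]=c['eye'];c['T']=T
    return c
def cloud(c):
    K=np.array(c['camera_matrix']);d=c['depth'];v,u=np.mgrid[0:480,0:640]
    P=np.stack([(u-K[0,2])/K[0,0]*d,-(v-K[1,2])/K[1,1]*d,-d],-1)
    W=P@c['T'][:3,:3].T+c['T'][:3,3]; W[d==0]=np.nan; return W
E
python3 - <<'E'
from h import *
import pickle
for n in ['top','side']:
    c=cam(n); print(n,{k:v for k,v in c.items() if k not in('image','depth')})
    cv2.imwrite(f'pics/{n}0.png',c['image']); pickle.dump(c,open(n+'0.pkl','wb'))
print(sensors.current_ee_rot(),sensors.current_time_s(),sensors.current_force())
E
```

```text
pics
top {'camera_matrix': array([[511.87492643,   0.        , 317.13727438],
       [  0.        , 511.87492643, 236.17214101],
       [  0.        ,   0.        ,   1.        ]]), 'eye': array([ 0.31174327, -0.02394277,  1.45176248]), 'attitude': array([ 0.15512503,  0.01331809, -1.5986718 ]), 'T': array([[-0.02786939,  0.98755104, -0.15481034,  0.31174327],
       [-0.99952285, -0.02959402, -0.00884637, -0.02394277],
       [-0.0133177 ,  0.15448993,  0.9879046 ,  1.45176248],
       [ 0.        ,  0.        ,  0.        ,  1.        ]])}
side {'camera_matrix': array([[574.69210709,   0.        , 323.27161814],
       [  0.        , 574.69210709, 238.14928879],
       [  0.        ,   0.        ,   1.        ]]), 'eye': array([0.40607966, 1.20056619, 0.71086045]), 'attitude': array([ 1.10663722,  0.00688983, -3.05984283]), 'T': array([[-0.99663669,  0.03041603, -0.07609321,  0.40607966],
       [-0.08165686, -0.44667906,  0.89096014,  1.20056619],
       [-0.00688977,  0.8941771 ,  0.44766041,  0.71086045],
       [ 0.        ,  0.        ,  0.        ,  1.        ]])}
[-3.14046767e+00 -1.48075568e-04  3.15782690e-01] 0.1 [-0.43801099 -0.22058467  0.21996512]
```

View pics/top0.png

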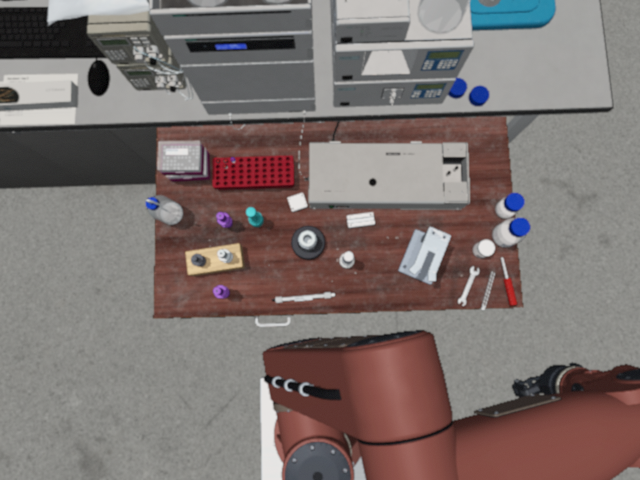

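View pics/side0.png

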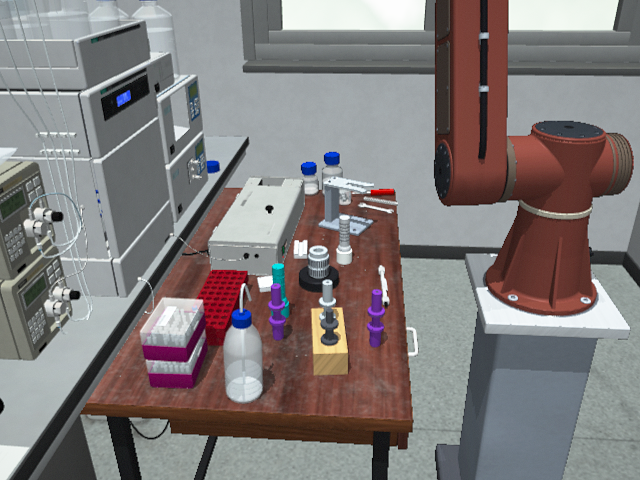

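Top: the bright arbor is at (223,256) in the wooden block. It could be confused with the black arbor (199,260) or the purple look-alikes (224,219) and (221,292). The chuck is at (308,240). The drift is at (347,260), with a turquoise look-alike at (255,216). The fork stand is at (425,255). Side: the bright arbor is at (327,295), behind the black one at (330,325).

Run:
```python
from h import *
import pickle
c=pickle.load(open('top0.pkl','rb'));W=cloud(c);im=c['image']
cv2.imwrite('pics/top_crop.png',cv2.resize(im[195:305,175:455],None,fx=2.8,fy=2.8,interpolation=cv2.INTER_CUBIC))
def blob(name,u,v,s,z0,z1):
    w=W[v-s:v+s+1,u-s:u+s+1].reshape(-1,3);m=(w[:,2]>z0)&(w[:,2]<z1);q=w[m]
    print(name,m.sum(),np.median(q,0).round(4),((q.min(0)+q.max(0))/2).round(4),(q.max(0)-q.min(0)).round(3))
blob('arbor shank',223,256,14,.115,.145)
blob('black',199,260,12,.095,.13)
blob('chuck top',308,240,20,.075,.095)
blob('drift top',347,260,16,.11,.135)
blob('fork',425,255,45,.118,.14)
blob('block',212,260,40,.04,.056)
```

```text
arbor shank 56 [0.4801 0.2375 0.1337] [0.4806 0.2382 0.1278] [0.019 0.018 0.024]
black 53 [0.4695 0.3111 0.1125] [0.4705 0.3112 0.1091] [0.029 0.031 0.028]
chuck top 155 [0.5189 0.0153 0.0857] [0.5182 0.0132 0.084 ] [0.046 0.043 0.017]
drift top 81 [ 0.4626 -0.0913  0.1237] [ 0.4639 -0.0923  0.1219] [0.024 0.024 0.018]
fork 953 [ 0.4738 -0.3106  0.1294] [ 0.4641 -0.3032  0.13  ] [0.142 0.112 0.018]
block 1036 [0.4719 0.2723 0.049 ] [0.4796 0.2822 0.048 ] [0.222 0.226 0.016]
```

View pics/top_crop.png

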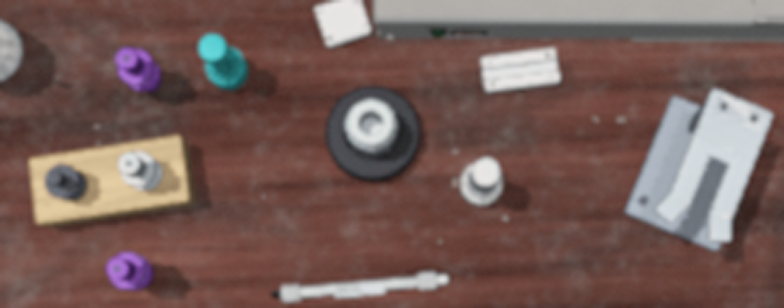

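The crop confirms the choice: the bright arbor is at crop (138,165), next to the black one at (65,180). The drift is at (485,178). The fork's mouth faces down and to the left, towards the robot. Next I'll take close wrist views of the four stations.

```bash
cat >> h.py <<'E'
def look(tgt,zt,yaw=0.0,name=None):
    """wrist picture with the optical axis through tgt, TCP at height zt"""
    import pickle
    A=np.array(vision.read_camera('wrist')['tool_from_camera']) if not hasattr(look,'A') else look.A
    look.A=A; Rt=R([np.pi,0,yaw]); a=Rt@A[:3,:3]@[0,0,-1]; t=Rt@A[:3,3]
    d=(tgt[2]-zt-t[2])/a[2]; p=np.array(tgt)-t-a*d
    r.move_to(list(p),[np.pi,0,yaw]); r.sleep(.3)
    c=cam('wrist')
    if name: cv2.imwrite(f'pics/{name}.png',c['image']); pickle.dump(c,open(name+'.pkl','wb'))
    return c
E
python3 - <<'E'
from h import *
ims=[]
for n,t in [('w_stand',[.47,-.305,.13]),('w_drift',[.4626,-.0915,.124]),('w_chuck',[.519,.0145,.087]),('w_arbor',[.4803,.238,.135])]:
    try: c=look(t,.30,0,n)
    except r.Unreachable as e:
        print(n,'unreach',e); c=look(t,.27,0.3,n)
    print(n,np.array(sensors.current_position()).round(3),np.array(sensors.current_joint_pos()).round(2),sensors.current_time_s(),(c['depth']>0).mean().round(2))
    ims.append(c['image'])
print(look.A.round(4),c['camera_matrix'])
m=np.vstack([np.hstack(ims[:2]),np.hstack(ims[2:])])
cv2.imwrite('pics/mosaic.png',cv2.resize(m,(800,600),interpolation=cv2.INTER_AREA))
E
```

```text
w_stand [ 0.491 -0.306  0.3  ] [-0.68  0.37  0.14  1.34  0.    2.46] 1.9417 1.0
w_drift [ 0.486 -0.093  0.3  ] [-0.34  0.2  -0.09  1.28 -0.    2.81] 3.15 1.0
w_chuck [0.554 0.013 0.3  ] [-0.11  0.32  0.07  1.32 -0.    3.03] 4.0667 1.0
w_arbor [0.5   0.237 0.3  ] [ 0.31  0.32  0.07  1.32 -0.   -2.83] 9.2333 1.0
[[-9.000e-04  9.535e-01  3.014e-01  7.740e-02]
 [ 1.000e+00  9.000e-04  1.000e-04 -9.000e-04]
 [-2.000e-04  3.014e-01 -9.535e-01 -1.419e-01]
 [ 0.000e+00  0.000e+00  0.000e+00  1.000e+00]] [[351.90956438   0.         318.40852026]
 [  0.         351.90956438 235.73069121]
 [  0.           0.           1.        ]]
```

View pics/mosaic.png

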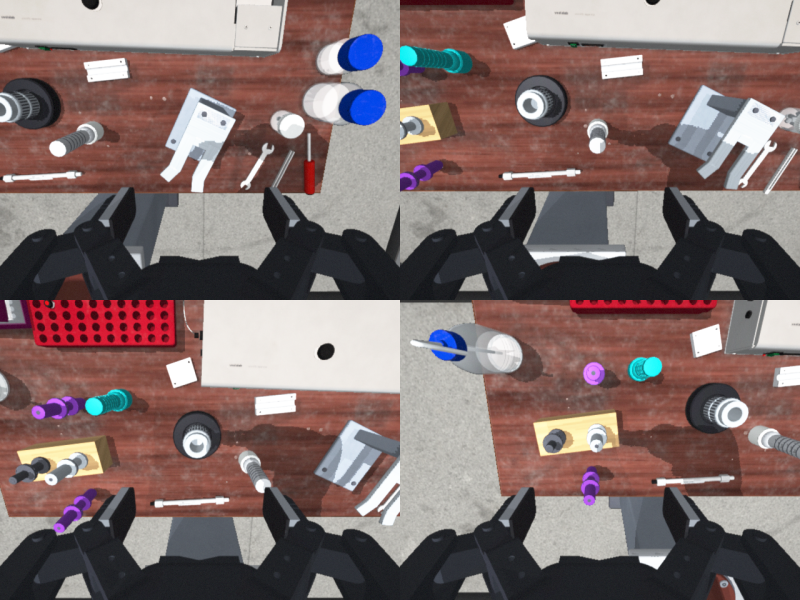

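The four wrist views show each item clearly: stand (205,140), drift (597,135), chuck (197,438) and bright arbor (597,437), with the black arbor at (552,440). Now I'll fit positions from the depth data.

```bash
cat > fit.py <<'E'
from h import *
import pickle
def cap(c,xy,z0,z1,rad):
    W=cloud(c).reshape(-1,3);m=(W[:,2]>z0)&(W[:,2]<z1)&(np.hypot(W[:,0]-xy[0],W[:,1]-xy[1])<rad)
    q=W[m];h=cv2.convexHull(q[:,:2].astype(np.float32));(cc,rr)=cv2.minEnclosingCircle(h)
    return len(q),q.mean(0).round(4),np.round(cc,4),round(rr,4),q[:,2].max().round(4)
if __name__=='__main__':
    L=lambda n:pickle.load(open(n+'.pkl','rb'))
    print('arbor',cap(L('w_arbor'),(.4803,.238),.13,.142,.02))
    print('black',cap(L('w_arbor'),(.47,.311),.115,.127,.02))
    print('arbor(top)',cap(L('top0'),(.4803,.238),.13,.142,.02))
    print('chuck',cap(L('w_chuck'),(.5189,.0145),.083,.092,.035))
    print('chuck block',cap(L('w_chuck'),(.5189,.0145),.022,.028,.055))
    print('drift',cap(L('w_drift'),(.4626,-.0915),.12,.13,.025))
    print('drift from chuck',cap(L('w_chuck'),(.4626,-.0915),.12,.13,.025))
    c=L('w_stand');W=cloud(c).reshape(-1,3)
    q=W[(W[:,2]>.125)&(W[:,2]<.137)&(abs(W[:,0]-.47)<.1)&(abs(W[:,1]+.3)<.09)]
    print('fork z',np.median(q[:,2]),len(q))
    s=cv2.minAreaRect(q[:,:2].astype(np.float32)*1000);print(s,cv2.boxPoints(s))
    # raster 0.5mm
    I=np.zeros((400,400),np.uint8);ij=np.round((q[:,:2]-[.37,-.4])/.0005).astype(int)
    ok=((ij>=0)&(ij<400)).all(1);I[ij[ok,0],ij[ok,1]]=255
    I=cv2.morphologyEx(I,cv2.MORPH_CLOSE,np.ones((7,7)))
    cv2.imwrite('pics/fork.png',cv2.resize(I[::-1,::-1],(600,600)))
    q2=W[(W[:,2]>.006)&(W[:,2]<.014)&(abs(W[:,0]-.48)<.12)&(abs(W[:,1]+.29)<.1)]
    print('base',cv2.minAreaRect(q2[:,:2].astype(np.float32)*1000))
E
python3 fit.py
```

```text
arbor (356, array([0.483 , 0.242 , 0.1341]), array([0.4825, 0.242 ]), 0.01, np.float64(0.1364))
black (163, array([0.4739, 0.3148, 0.1189]), array([0.4732, 0.315 ]), 0.0072, np.float64(0.121))
arbor(top) (44, array([0.4808, 0.2383, 0.1346]), array([0.481 , 0.2393]), 0.0103, np.float64(0.1397))
chuck (866, array([0.5217, 0.0177, 0.0861]), array([0.521, 0.018]), 0.0217, np.float64(0.0883))
chuck block (2426, array([0.5297, 0.0178, 0.0241]), array([0.521 , 0.0179]), 0.048, np.float64(0.0276))
drift (543, array([ 0.4661, -0.0896,  0.1231]), array([ 0.4656, -0.0897]), 0.013, np.float64(0.1249))
drift from chuck (412, array([ 0.4674, -0.088 ,  0.1231]), array([ 0.4659, -0.0891]), 0.013, np.float64(0.1251))
fork z 0.12924156201392611 7091
((464.11920166015625, -303.4326171875), (72.55400848388672, 132.2666015625), 64.43498229980469) [[ 388.80582 -307.6191 ]
 [ 508.123   -364.6968 ]
 [ 539.4326  -299.24612]
 [ 420.11542 -242.16843]]
base ((471.6496887207031, -306.5871276855469), (99.25630950927734, 129.87350463867188), 64.73920440673828)
```

View pics/fork.png

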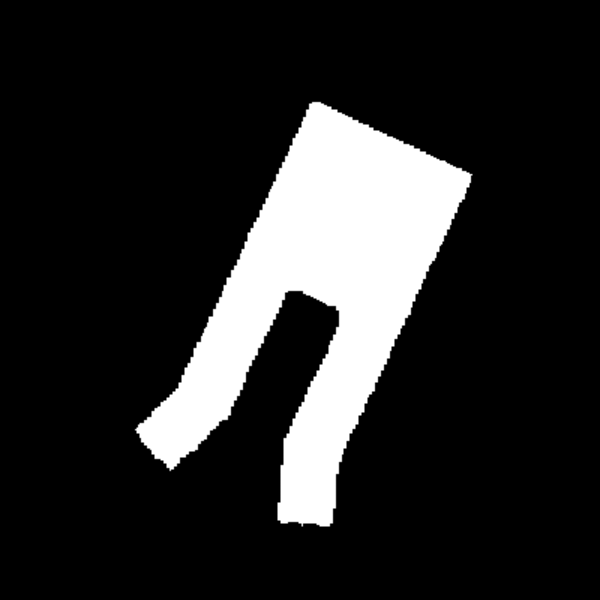

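Run:
```python
from fit import *
for n,t,a in [('p_chuck',[.521,.018,.087],((.521,.016),.083,.092,.035)),('p_arbor',[.4825,.242,.135],((.482,.24),.13,.142,.02))]:
    c=look(t,.30,np.pi,n); print(n,cap(c,*a),sensors.current_time_s())
    if 'chuck' in n: print(cap(c,(.521,.016),.022,.028,.055),cap(c,(.465,-.09),.12,.13,.025))
print(np.array(sensors.current_force()).round(2), sensors.current_ee_rot())
```

```text
p_chuck (862, array([0.5195, 0.0177, 0.086 ]), array([0.5202, 0.0175]), 0.0216, np.float64(0.0889)) 11.95
(2378, array([0.5107, 0.0182, 0.024 ]), array([0.5198, 0.018 ]), 0.0478, np.float64(0.0278)) (618, array([ 0.4642, -0.0888,  0.123 ]), array([ 0.4646, -0.0893]), 0.0129, np.float64(0.1254))
p_arbor (355, array([0.4809, 0.2421, 0.134 ]), array([0.4816, 0.2421]), 0.01, np.float64(0.1363)) 13.2
[ 0.56  0.06 -0.42] [-3.14157393e+00  1.44349336e-04  3.14024647e+00]
```

Yaw 0 and yaw π agree to about 0.5 mm, so I'll use the averages. Next: grasp the arbor, carry it over and lower it into the socket with force monitoring.

```bash
cat >> h.py <<'E'
ARB=np.array([.4820,.2420]);CHK=np.array([.5205,.0178]);DRI=np.array([.4651,-.0894]);SEAT=np.array([.459,-.3003])
YAW=2.48; O=[np.pi,0,YAW]
F=lambda: np.array(sensors.current_force())
T=lambda: round(sensors.current_time_s(),2)
E
python3 - <<'E'
from h import *
r.move_to([*ARB,.20],O)
r.line_to([*ARB,.098],.12); r.grasp()
print('w',sensors.current_grip_width(),F().round(2),T())
r.line_to([*ARB,.26],.15); r.line_to([*CHK,.26],.25); r.sleep(.2)
print('w',sensors.current_grip_width(),F().round(2),T())
r.line_to([*CHK,.190],.12); r.sleep(.2); f0=F(); print('f0',f0.round(2))
c=cam('side')
K=c['camera_matrix'];p=np.linalg.inv(c['T'])@[*CHK,.09,1];u=int(K[0,0]*p[0]/-p[2]+K[0,2]);v=int(K[1,1]*-p[1]/-p[2]+K[1,2]);print(u,v)
cv2.imwrite('pics/s1.png',cv2.resize(c['image'][v-60:v+60,u-60:u+60],(600,600),interpolation=cv2.INTER_CUBIC))
c=cam('wrist');cv2.imwrite('pics/wr1.png',c['image']);print(T())
E
```

```text
w 0.018722219599105125 [-1.57 -1.21  5.25] 15.49
w 0.018491664724435773 [-0.28 -0.33 -3.4 ] 17.98
f0 [-0.57  0.54 -2.56]
317 248
19.02
```

View pics/s1.png

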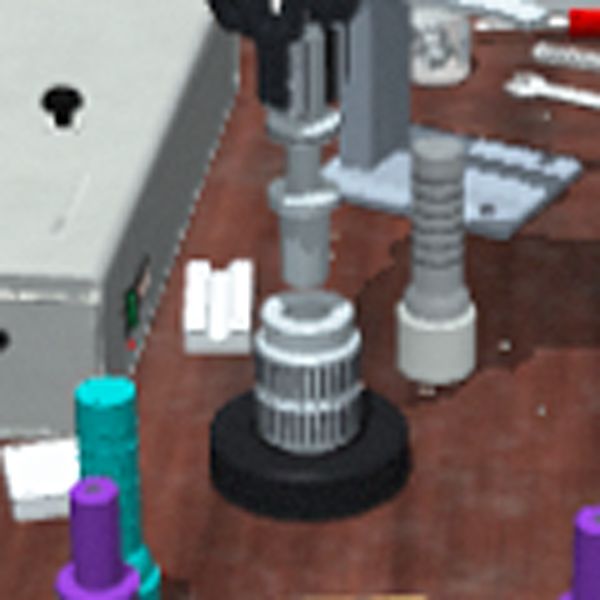

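The held arbor is upright with its tip at (306,285), directly over the socket mouth at (307,308). Lowering now.

Run:
```python
from h import *
f0=F(); z=.190
r.line_to([*CHK,.172],.08)
print((F()-f0).round(2))
z=.172
while z>.138:
    z-=.002; r.line_to([*CHK,z],.06); f=F()-f0
    if abs(f).max()>2.5: print('stop' ,round(z,4),f.round(2)); 
    if f[2]>4 or np.hypot(f[0],f[1])>6: break
print(round(z,4),f.round(2),np.array(sensors.current_position()).round(4),T())
```

```text
[-0.47  0.47  1.92]
stop 0.14 [-1.66 -1.06  7.84]
0.14 [-1.66 -1.06  7.84] [0.5207 0.0177 0.1403] 23.39
```

Run:
```python
from fit import *
r.let_go(); print(sensors.current_grip_width(),F().round(2))
r.line_to([*CHK,.25],.2)
r.sleep(.1)
c=look([*CHK,.16],.31,np.pi,'a_set') 
print(cap(c,CHK,.165,.19,.02),T())
W=cloud(c).reshape(-1,3)
for lo,hi in [(.128,.134),(.134,.140),(.14,.147)]: print(lo,cap(c,CHK,lo,hi,.03))
m=np.hypot(W[:,0]-CHK[0],W[:,1]-CHK[1])<.03
print(np.histogram(W[m][:,2],bins=np.arange(.08,.19,.003)))
```

```text
0.0851579814944196 [0.32 0.59 0.44]
(488, array([0.5192, 0.0181, 0.1752]), array([0.5205, 0.0182]), 0.01, np.float64(0.1786)) 25.93
0.128 (228, array([0.5142, 0.0184, 0.1329]), array([0.5206, 0.018 ]), 0.0173, np.float64(0.134))
0.134 (301, array([0.5145, 0.0178, 0.1349]), array([0.5203, 0.0182]), 0.0166, np.float64(0.14))
0.14 (43, array([0.5129, 0.0178, 0.1434]), array([0.5191, 0.0181]), 0.0097, np.float64(0.1469))
(array([ 18, 179, 156,   1,  16,  89, 121,   0,   0,   0,   0,   0,   0,
         0,   0,   1,  30, 198, 288,  13,  18,  16,  21,  19,  21,  19,
        24,  22,  17,  26,  19, 184, 247,   0,   0,   0]), array([0.08 , 0.083, 0.086, 0.089, 0.092, 0.095, 0.098, 0.101, 0.104,
       0.107, 0.11 , 0.113, 0.116, 0.119, 0.122, 0.125, 0.128, 0.131,
       0.134, 0.137, 0.14 , 0.143, 0.146, 0.149, 0.152, 0.155, 0.158,
       0.161, 0.164, 0.167, 0.17 , 0.173, 0.176, 0.179, 0.182, 0.185,
       0.188]))
```

The arbor stands free and upright at the chuck's centre, with its collar about 5 mm up. Now the drift.

```bash
cat > tap.py <<'E'
from h import *
def taps(z,zmin,lim,n,tmax):
    """z: start height of TCP above contact; press to lim N, back off, n times"""
    f0=F()[2]; out=[]
    for i in range(n):
        f=0
        while f<lim and z>zmin and T()<tmax:
            z-=.0005; r.line_to([*CHK,z],.05); f=F()[2]-f0
        out.append((round(z,4),round(f,1),round(sensors.current_position()[2],4)))
        z+=.002; r.line_to([*CHK,z],.1)
    print(out,T()); return z
E
python3 - <<'E'
from tap import *
r.move_to([*DRI,.20],O); r.line_to([*DRI,.075],.15); r.grasp(); print(sensors.current_grip_width(),F().round(2))
r.line_to([*DRI,.30],.25); r.line_to([*CHK,.30],.2); r.line_to([*CHK,.257],.1); r.sleep(.1); print(F().round(2),T())
taps(.257,.2445,14.5,2,40)
E
```

```text
0.024456495290149666 [-1.13 -1.39  6.82]
[ 0.24 -0.31 -1.37] 30.66
[(0.2495, np.float64(15.8), np.float64(0.2513)), (0.25, np.float64(15.2), np.float64(0.2513))] 35.66
```

Run:
```python
from tap import *
f0=F()[2]; z=sensors.current_position()[2]; print(round(z,4),f0)
r.line_to([*CHK,.2525],.1); f0=F()[2] if abs(F()[2]+1.4)<1 else -1.37
for z in [.2510,.2500,.2493,.2486,.248]:
    r.line_to([*CHK,z],.1); print(z,round(sensors.current_position()[2],4),round(F()[2]-f0,1),end=' | ')
    if F()[2]-f0>21: break
r.line_to([*CHK,.254],.1); print(F()[2],T())
c=cam('side');K=c['camera_matrix'];p=np.linalg.inv(c['T'])@[*CHK,.13,1];u=int(K[0,0]*p[0]/-p[2]+K[0,2]);v=int(K[1,1]*-p[1]/-p[2]+K[1,2]);print(u,v)
cv2.imwrite('pics/s2.png',cv2.resize(c['image'][v-60:v+60,u-60:u+60],(600,600),interpolation=cv2.INTER_CUBIC))
W=cloud(c).reshape(-1,3);m=(np.hypot(W[:,0]-CHK[0],W[:,1]-CHK[1])<.035)&(W[:,2]>.08)&(W[:,2]<.2)
print(*[f'{a:.4f}:{b}' for a,b in zip(np.arange(.08,.198,.002),np.histogram(W[m][:,2],bins=np.arange(.08,.2,.002))[0])])
```

```text
0.2515 -1.768563682859852
0.251 0.2512 4.1 | 0.25 0.2511 11.5 | 0.2493 0.251 15.3 | 0.2486 0.2508 20.3 | 0.248 0.2507 23.5 | -1.6845769470968093 37.41
317 232
0.0800:21 0.0820:14 0.0840:31 0.0860:22 0.0880:5 0.0900:8 0.0920:15 0.0940:26 0.0960:27 0.0980:9 0.1000:5 0.1020:7 0.1040:5 0.1060:5 0.1080:6 0.1100:3 0.1120:7 0.1140:5 0.1160:7 0.1180:3 0.1200:1 0.1220:1 0.1240:8 0.1260:5 0.1280:14 0.1300:23 0.1320:31 0.1340:6 0.1360:6 0.1380:6 0.1400:6 0.1420:7 0.1440:7 0.1460:6 0.1480:5 0.1500:9 0.1520:6 0.1540:8 0.1560:7 0.1580:7 0.1600:7 0.1620:9 0.1640:7 0.1660:6 0.1680:8 0.1700:5 0.1720:4 0.1740:0 0.1760:5 0.1780:6 0.1800:15 0.1820:15 0.1840:18 0.1860:11 0.1880:18 0.1900:17 0.1920:11 0.1940:15 0.1960:16
```

View pics/s2.png

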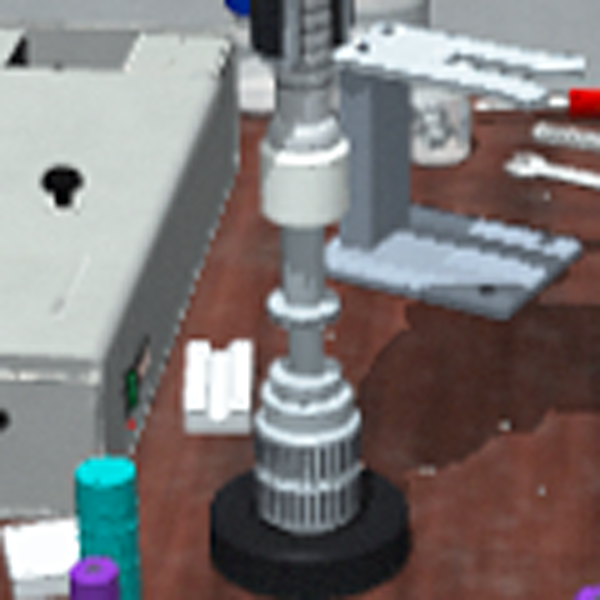

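The collar at (305,385) appears to be down on the chuck and the drift is clear above it. I'll press once more to check for further travel, then measure the heights with the wrist camera.

Run:
```python
from fit import *
f0=F()[2]
for z in [.2506,.2488,.2476,.247]:
    r.line_to([*CHK,z],.1); print(z,round(sensors.current_position()[2],4),round(F()[2]-f0,1),end=' | ')
    if F()[2]-f0>26: break
r.line_to([*CHK,.29],.2); print(T())
c=look([*CHK,.16],.31,np.pi,'b_set')
def hts(c):
    W=cloud(c).reshape(-1,3);d=np.hypot(W[:,0]-CHK[0],W[:,1]-CHK[1]);z=W[:,2]
    med=lambda a,b,lo,hi:(lambda q:(len(q),np.round(np.percentile(q,[50,85]),4)) if len(q) else None)(z[(d>a)&(d<b)&(z>lo)&(z<hi)])
    return 'top',med(0,.0085,.165,.185),'flange',med(.011,.016,.122,.145),'collar',med(.011,.0165,.09,.107),'rim',med(.0185,.021,.08,.0905)
print(hts(pickle.load(open('a_set.pkl','rb'))));print(hts(c),T())
```

```text
0.2506 0.25 1.1 | 0.2488 0.2498 13.7 | 0.2476 0.2497 22.7 | 0.247 0.2497 27.2 | 38.83
('top', (317, array([0.1762, 0.1769])), 'flange', (330, array([0.1343, 0.135 ])), 'collar', (179, array([0.0982, 0.099 ])), 'rim', (165, array([0.086 , 0.0867])))
('top', None, 'flange', (204, array([0.1318, 0.1326])), 'collar', (188, array([0.0957, 0.0966])), 'rim', (165, array([0.0862, 0.087 ]))) 39.91
```

The collar has moved from 5.2 mm to about 2.5 mm above the chuck, so it isn't home yet. Quick separate taps seem to gain more than a steady press, so I'll continue with those.

Run:
```python
from h import *
r.move_to([*CHK,.262],O); r.line_to([*CHK,.2535],.2); f0=F()[2]; zc=.2497
for i in range(7):
    r.line_to([*CHK,zc-.0022],.12); r.sleep(.05)
    p=sensors.current_position()[2]; f=F()[2]-f0; zc=min(zc,p)
    print(round(p,4),round(f,1),T(),end=' | ')
    r.line_to([*CHK,zc+.003],.2)
    if p<.2473: break
```

```text
0.248 5.7 41.14 | 0.2469 13.8 41.69 |
```

Run:
```python
from fit import *
f0=F()[2]; zc=.2469
for i in range(5):
    r.line_to([*CHK,zc-.0022],.12); r.sleep(.05)
    p=sensors.current_position()[2]; f=F()[2]-f0
    print(round(p,4),round(f,1),T(),end=' | ')
    gain=zc-p; zc=min(zc,p)
    r.line_to([*CHK,zc+.003],.2)
    if gain<.00025 and f>16: break
r.line_to([*CHK,.29],.25)
c=look([*CHK,.16],.31,np.pi,'c_set')
W=cloud(c).reshape(-1,3);d=np.hypot(W[:,0]-CHK[0],W[:,1]-CHK[1]);z=W[:,2]
for n,a,b,lo,hi in [('flange',.011,.016,.122,.145),('collar',.011,.0165,.09,.107),('rim',.0185,.021,.08,.0905)]:
    q=z[(d>a)&(d<b)&(z>lo)&(z<hi)];print(n,len(q),np.percentile(q,[50,85]).round(4))
print(T())
```

```text
0.2462 17.9 42.24 | 0.2454 18.2 42.79 | 0.2446 18.5 43.34 | 0.2438 19.4 43.89 | 0.243 19.0 44.44 | flange 217 [0.1289 0.1297]
collar 171 [0.0929 0.0937]
rim 156 [0.0861 0.0868]
46.1
```

The collar is now 6.8 mm above the rim and its own thickness is 7 mm, so it's home. The drift slid slightly in the grip, so I'll lower it by force when standing it back.

Run:
```python
from fit import *
r.move_to([*DRI,.20],O); r.line_to([*DRI,.078],.15); f0=-1.5; z=.078
print(F().round(2),T())
while F()[2]-f0<4 and z>.062:
    z-=.0008; r.line_to([*DRI,z],.06)
print(round(z,4),F().round(2),T())
r.let_go(); r.line_to([*DRI,.17],.2); 
c=look([*DRI,.12],.29,np.pi); print(cap(c,DRI,.115,.13,.03),T())
```

```text
[-0.21  0.81 -0.9 ] 47.74
0.0708 [-3.19  0.03  7.42] 49.99
(610, array([ 0.4636, -0.0894,  0.1228]), array([ 0.4645, -0.0892]), 0.0129, np.float64(0.1259)) 52.35
```

Run:
```python
from fit import *
r.move_to([*CHK,.20],O); r.line_to([*CHK,.1355],.15); r.grasp()
r.line_to([*CHK,.28],.13); r.sleep(.1); print('w',sensors.current_grip_width(),F().round(2),T())
d=np.array([np.cos(np.radians(-25.4)),np.sin(np.radians(-25.4))]); A=SEAT-.11*d
r.line_to([*A,.28],.25); r.line_to([*A,.150],.15); r.sleep(.1);f0=F(); print('approach',f0.round(2),T())
for s in (.06,.04,.02,.008,0):
    r.line_to([*(SEAT-s*d),.150],.12); f=F()-f0
    print(s,f.round(1),end=' ')
    if np.hypot(*f[:2])>8: print('STOP');break
print(T())
```

```text
w 0.01853034507797642 [-0.21 -0.17 -5.57] 55.8
approach [ 0.18  0.08 -6.06] 58.33
0.06 [-1.4 -0.1 -0.3] 0.04 [-1.8 -0.3  0.2] 0.02 [-0.2  0.   0.4] 0.008 [-0.6  0.3 -0.2] 0 [-0.5  0.1 -1.3] 60.02
```

The lifted load is about 6 N, so the chuck is attached, and it entered the slot without lateral contact. Now I'll lower it, release and check.

Run:
```python
from h import *
z=.150; f0=-6.2
while F()[2]-f0<4 and z>.139:
    z-=.001; r.line_to([*SEAT,z],.06)
print(round(z,4),F().round(2),T())
r.let_go(); r.line_to([*SEAT,.22],.2); r.sleep(.2); c=cam('side'); print(T())
K=c['camera_matrix'];p=np.linalg.inv(c['T'])@[*SEAT,.10,1];u=int(K[0,0]*p[0]/-p[2]+K[0,2]);v=int(K[1,1]*-p[1]/-p[2]+K[1,2])
cv2.imwrite('pics/s3.png',cv2.resize(c['image'][v-50:v+70,u-70:u+70],(700,600),interpolation=cv2.INTER_CUBIC))
w=cam('wrist');W=cloud(w).reshape(-1,3)
q=W[(W[:,2]>.172)&(W[:,2]<.19)&(np.hypot(W[:,0]-SEAT[0],W[:,1]-SEAT[1])<.03)]
if len(q): print(cv2.minEnclosingCircle(q[:,:2].astype(np.float32)),np.median(q[:,2]))
```

```text
0.143 [-3.22  2.69  8.42] 61.77
63.22
((0.45915016531944275, -0.29964569211006165), 0.010095127858221531) 0.17904984474342606
```

View pics/s3.png

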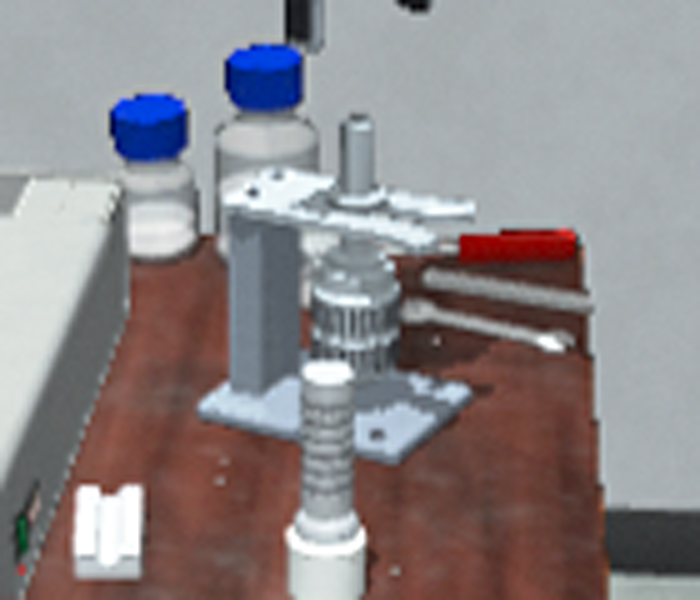

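The tool hangs upright in the fork by its flange at (360,200). The chuck is free below at (355,310), and the drift is standing at (328,480). Handing in.

```bash
python3 -c "
from h import *
hand_in(); print(T())"
```

```text
the job is handed in; nothing more can be done
the job is handed in; nothing more can be done
```

The job is handed in and, by my checks, complete: the bright arbor is home in the chuck, and the tool hangs in the fork by its upper flange. The last clock reading before handing in was 63.2 s, against the limit of 72 s.

- **Loose fit:** I stood the arbor in the socket and let go. Its collar settled about 5 mm above the chuck.
- **Driving home:** The first four slow presses reached 15 to 27 N and left the collar about 2.5 mm high, so I switched to short quick taps. The readings taken after each tap were at most about 19 N. The wrist camera then showed the collar's top 6.8 mm above the chuck face, against a collar thickness of 7 mm, so the collar is down.
- **Harder than needed:** One press reached 27 N, above the 14 to 22 N you gave for the last millimetre, though far below the 150 N limit. The last few taps probably came after the collar was already home. The drift slid about 4 mm up in the grip during them.
- **Drift:** It stands on its face at its old place, within about 1 mm, with its top at the height expected for standing on the table.
- **Hanging:** The lifted load was about 6 N, which matches arbor plus chuck. After release, the arbor's axis was within 1 mm of my estimate of the seat, and its top was at 179 mm against 180 mm expected. The side picture shows it upright, with the chuck clear of the base.

I did not re-measure the black arbor or the bystanders at the end. I felt no contact with any of them.

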